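# Demould a formed cover, corner first, and present it

## Robot

A 6-joint arm with a two-finger parallel gripper is mounted at the origin on the work surface. World frame = base frame: x ahead of the robot, y to its left, z up, the work surface at z = 0. Lengths are in m, angles in degrees, forces in N, time in s.
With the tool pointing down it reaches from about 0.375 to 0.9 m from the base axis. Payload 3.1 kg.
Tool frame: the origin (TCP) lies on the centre line of the jaws, within the pads' length; the fingertips stand 14 mm ahead of it and the grasp point (between the pads) lies 5 mm behind it (bot.tips_ahead is the distance from the TCP to the fingertips, in m); z points along the fingers, y is the line along which they close (so a half turn about z gives the same grasp; the last joint's range is limited). The gripper opens to 87 mm and grips with 3 to 60 N. Pads are 19 mm wide; open, the fingers measure 117 mm over their backs; the gripper's body (75 mm by 190 mm) begins 51 mm behind the grasp point.
Start: joints at [-76.862, 30.224, 82.088, -0, 67.689, -10.227], TCP at [0.248, -0.574, 0.237] pointing down, gripper open.
Joint ranges: [-176.69, 176.69], [-43.24, 126.21], [12.49, 139.97], [-82, 262], [0, 151.66], [-163.58, 163.58]. Speed limits (degrees/s): [159.86, 159.86, 180, 180, 180, 180].

## Interface

Orientations are given as a 3x3 rotation matrix whose columns are the frame's x, y, z axes.
In Python, from rig import bot gives the robot as it stands.
- The arm moves only by the tool play_rows, never from a script. Its argument "moves" is a list that holds one entry, the list of rows, each a list of 6 numbers: the shift along the tool's x, y, z in mm, then the turn, a rotation vector about the tool's x, y, z in rad. A call has 1 to 5 rows; each row shifts and turns the commanded pose from where the row before left it, along the tool's axes as they then stand; what a row does not reach is not made up. A row lasts 1/10 s, in which the tool goes at most 50 mm and 8.59 degrees, less where a joint would pass 70% of its speed; a pose out of reach is approached as far as the arm can. A call with a gripper value outside its range is refused whole. "fingers" is the opening, from -1 (shut) to 1 (fully open), set as the call begins (left out, the last holds). The fingers move at their own pace and stop on an object; the grip force is fixed at half the most. Time passes only in rows, so rows that do not move let the fingers close. It gives the time, the measured TCP pose, the force, the opening and the grip force at its end, in the units of the state.
- bot.read_state(): the state, without advancing time (a new reading comes with each control period).
- bot.capture(name): name is "side" or "top" or "wrist"; returns a dict with "image" (420x560x3 uint8, blue, green, red), "fx", "fy", "cx", "cy" (pixels), "R" (3x3) and "t" (3): a world point X has camera coordinates R X + t. Camera axes: x right, y down, z forward; pixel columns grow to the right and rows downward; lengths in m; the calibration is good to about 2 mm. A picture is of the moment at which its call begins. There is no depth.
- bot.hand_in(): hands the job in; it is judged then, once.
Trained networks look in a picture, given as the dict that the camera call returned (one of the last four; its "shot" number tells which), for a name from the list of things; names that differ only in an ending like _2 or _b are one class to them, and where a whole thing is asked for, a point or a joint stands for the part that bears it (a point fixed in the world has none). Each returns a list of dicts, best first, with "confidence" (0 to 1); they miss things now and then, are a little off and sometimes report something else, mostly with a low value. They report only what shows in the picture. A call takes as long as a camera call. They do not tell look-alikes from the thing itself.
- bot.search_frame(picture, query): "centre" ([column, row] in pixels, amid what is visible of it).
- bot.silhouettes(picture, query): "pixels" (420x560 bool, what is visible of it) and "centre" ([column, row] in pixels, amid what is visible of it).
- bot.pinpoint(picture, query): "centre" ([column, row] in pixels: a listed point, or the origin of a listed thing).
The state is a dict: "time_s": time; "joint_positions": joint angles; "qvel": joint speeds; "tau": joint torques, N m; "position": TCP position; "tcp_rot": TCP orientation; "force": force on the tool from outside, world axes, zero at the start; "moment": the same for the moment, N m; "opening": opening from 0.0 (shut) to 1.0 (fully open); "grasp_force": force on a finger pad.
Only numpy, scipy, OpenCV 4.12 (cv2) and the standard library are available. Lean on these libraries where they do the work, as an engineer would, in place of code of your own. Each camera call takes 0.05 s, during which the arm holds its last target. There are 200 camera calls.

## Task

The black formed cover clings to its aluminium mould. Take the brass weight off it and stand the weight upright on the round cork tile; then grip the cover by its orange corner tab and peel it: raise that corner first while the diagonally opposite corner still rests on the mould, then lift it clear, leaving the mould sitting where it is and not disturbing the other things on the bench. Finish while still holding the cover by the tab, still and about level, its middle over the middle of the yellow pad and at least 12 cm above the bench.

Things in the scene. Friction and masses are not known exactly. Their poses are not given: they have to be found in the camera images.
- weight: Brass cooling weight, 0.4 kg: a disc 44 mm across and 26 mm high with a plain round knob 22 mm across and 30 mm tall on top (56 mm in all). Origin: centre of its underside, z up. At the start it stands on the cover's raised roof.
- tile: Round cork tile fixed on the bench, 90 mm across, 8 mm thick; origin at the centre of its underside (bench level).
- cover: Black plastic cover, 90 g: flat flange 180 x 146 x 4 mm round a hollow middle (96 x 64 mm at its foot, roof 25 mm up). Origin: centre of the flange's underside; x along 180 mm, z up. Orange lift tab at the (-x, +y) corner. Sprung pins in the mould make it cling with about 8 to 14 N; turned 0.13 rad about the far corner it comes loose, then lifts straight off. It may tilt 0.2 rad without jamming.
- tab (a point): Top centre of the orange tab, at (-79, 62, 40) mm in the cover's frame. The tab is an upright plate 8 mm thick, 26 mm wide and standing 36 mm up from the flange's top face; its faces look along the flange's diagonal (to and from the cover's middle): close the fingers along it. 38 mm of flat flange lie between the tab and the raised middle.
- tab_corner (a point): Point of the flange's underside below the tab, at (-79, 62, 0) mm in the cover's frame; 12 mm above the mould's origin while seated.
- far_corner (a point): Point of the flange's underside at the diagonally opposite corner, at (79, -62, 0) mm in the cover's frame; 12 mm above the mould's origin while seated.
- mould: Loose aluminium mould, 1.4 kg: a base plate 190 x 156 x 12 mm with a plug 84 x 52 mm at its foot and 20 mm high in the middle. Origin: centre of the base plate's underside, same axes as the seated cover. It stands on the plywood riser.
- riser: Fixed plywood block 190 x 156 mm, 60 mm high, under the mould; origin at the centre of its underside (bench level).
- pad: Yellow ruled writing pad fixed on the bench, 150 mm along its x, 210 mm along its y, 8 mm thick; origin at the centre of its underside (bench level).
- glue: Bystander: white bottle, 44 mm across, 140 mm tall, origin at its underside. Leave alone.
- tape: Bystander: blue roll 90 mm across, 25 mm high, lying flat. Leave alone.
- driver: Bystander: screwdriver with red handle, 170 mm long, lying on the bench. Leave alone.
- cup: Bystander: steel cup 80 mm across, 100 mm tall. Leave alone.
There are look-alikes about, which are no part of the job. What is meant by the cover is not turquoise, and is the smaller of those in its own colour.

How it is judged:
By the outcome, as a careful person would: the job done as asked, in the order asked, and still so for the second after the job is handed in, while the arm keeps its last pose, push and grip.
It also fails if it takes over 64 s, if anything falls off the work surface, if the arm or the gripper's body presses on something with over 40 N, if the wrist force passes 120 N, or if a joint passes its speed limit or range.

## Working session

There is one attempt and no reset: what is moved stays moved. The work goes in short steps, Python scripts to look and compute and a tool call to move; the robot and the scene stay as the last step left them, time stands still between calls to the robot, and variables do not carry over. Pictures are saved under pics/ and viewed, at most 10 in all, crops included, and the job is handed in when it is done.

Besides the shell and the picture viewer there is one more tool, called after "Call:" in YAML: its name, and indented under it one key for each argument. play_rows: Moves the arm, as the interface text tells. Its arguments: {"type":"object","properties":{"moves":{"type":"array","items":{"type":"array","items":{"type":"array","items":{"type":"number"}}}},"fingers":{"type":"number"}},"required":["moves"]}

```bash
mkdir -p pics; ls
python3 - <<'E'
from rig import bot
import cv2,numpy as np
ims=[]
for n in("top","side"):
    c=bot.capture(n); im=c["image"].copy()
    print(n,c["fx"],c["cx"],c["cy"],np.round(c["R"],3).tolist(),np.round(c["t"],3).tolist())
    for q in("weight","tile","cover","tab","far_corner","tab_corner","mould","riser","pad","glue","tape","driver","cup"):
        r=bot.pinpoint(c,q); print(q,[(np.round(d["centre"]).astype(int).tolist(),round(d["confidence"],2)) for d in r[:4]])
    cv2.imwrite(f"pics/{n}1.png",im)
E
```

```text
pics
top 398.1261705734476 275.39488847813715 211.52622702052307 [[0.007, -1.0, 0.023], [-0.987, -0.01, -0.163], [0.163, -0.022, -0.986]] [0.008, 0.537, 1.307]
weight [([210, 206], 0.73)]
tile [([280, 204], 0.86), ([306, 156], 0.24), ([349, 207], 0.23)]
cover [([356, 297], 0.79), ([216, 289], 0.56), ([195, 234], 0.2)]
tab [([382, 268], 0.98), ([245, 292], 0.95), ([192, 232], 0.82)]
far_corner [([190, 286], 0.74), ([226, 183], 0.68)]
tab_corner [([379, 268], 0.87), ([249, 299], 0.79), ([399, 175], 0.52), ([210, 209], 0.46)]
mould [([208, 207], 0.44)]
riser []
pad [([351, 211], 0.57)]
glue [([259, 158], 0.77), ([191, 231], 0.22)]
tape [([310, 153], 0.57)]
driver [([139, 198], 0.48)]
cup [([395, 174], 0.68), ([257, 157], 0.58)]
side 443.28082858150384 285.1565338272862 216.93899789653315 [[-0.749, -0.663, -0.001], [-0.488, 0.552, -0.676], [0.449, -0.506, -0.737]] [0.41, 0.293, 1.059]
weight [([224, 252], 0.8)]
tile [([278, 224], 0.84), ([224, 254], 0.47)]
cover [([224, 262], 0.72), ([422, 232], 0.7), ([318, 332], 0.67)]
tab [([236, 282], 0.71), ([344, 298], 0.65)]
far_corner [([219, 230], 0.79), ([284, 356], 0.75)]
tab_corner [([238, 290], 0.63), ([344, 304], 0.55), ([217, 212], 0.49)]
mould [([144, 331], 0.26)]
riser []
pad [([340, 186], 0.64)]
glue [([218, 208], 0.67)]
tape [([258, 176], 0.8)]
driver [([145, 331], 0.95)]
cup [([337, 141], 0.57)]
```

View pics/top1.png

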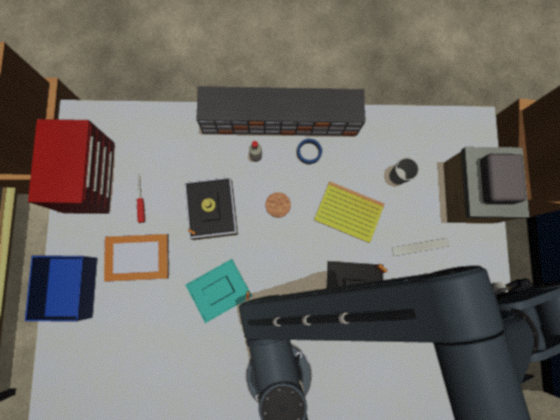

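View pics/side1.png

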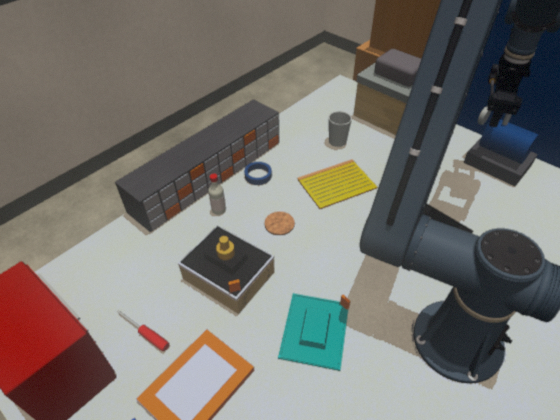

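The top picture shows three cover candidates:
- Black on the riser with the brass weight on it, at (210,208), tab (192,232).
- Turquoise at (217,290).
- Black on the bench at (356,280), tab (382,268).

The first fits: it is black, on the mould and carries the weight. I'll measure its size and check it in a crop.

```bash
cat > h.py <<'E'
import numpy as np, cv2
from rig import bot
def ray(c,p):
    R=np.array(c["R"]);t=np.array(c["t"])
    d=R.T@np.array([(p[0]-c["cx"])/c["fx"],(p[1]-c["cy"])/c["fy"],1.]); return -R.T@t,d
def onz(c,p,z):
    o,d=ray(c,p); return o+d*(z-o[2])/d[2]
def tri(c1,p1,c2,p2):
    o1,d1=ray(c1,p1);o2,d2=ray(c2,p2)
    s=np.linalg.lstsq(np.c_[d1,-d2],o2-o1,rcond=None)[0]
    a,b=o1+s[0]*d1,o2+s[1]*d2; return (a+b)/2,np.linalg.norm(a-b)
def proj(c,X):
    q=np.array(c["R"])@X+np.array(c["t"]); return [c["fx"]*q[0]/q[2]+c["cx"],c["fy"]*q[1]/q[2]+c["cy"]]
def rect(c,mask,z):
    k=cv2.findContours(mask.astype(np.uint8),cv2.RETR_EXTERNAL,cv2.CHAIN_APPROX_NONE)[0]
    k=max(k,key=cv2.contourArea).reshape(-1,2)
    w=np.array([onz(c,p,z)[:2] for p in k])
    return cv2.minAreaRect((w*1000).astype(np.float32)),cv2.contourArea((w*1000).astype(np.float32))
E
python3 - <<'E'
from h import *
T=bot.capture("top");S=bot.capture("side")
for nm,c in(("top",T),("side",S)):
    for q,z in(("cover",.076),("pad",.008),("tile",.008),("weight",.125),("tab",.1)):
        for d in bot.silhouettes(c,q)[:4]:
            if d["confidence"]>.2:
                r,a=rect(c,d["pixels"],z); print(nm,q,round(d["confidence"],2),np.round(d["centre"]),np.round(r[0]),np.round(r[1]),round(r[2],1),round(a))
print("weight tri",tri(T,(210,206),S,(224,252)),"tab",tri(T,(192,232),S,(236,282)))
for q in("weight","tab","tile","far_corner","tab_corner"):
    print(q,[np.round(d["centre"],1).tolist() for d in bot.pinpoint(T,q)],[np.round(d["centre"],1).tolist() for d in bot.pinpoint(S,q)])
a=cv2.resize(T["image"][165:315,170:400],None,fx=3.4,fy=3.4,interpolation=cv2.INTER_CUBIC)
cv2.imwrite("pics/crop.png",a)
E
```

```text
top cover 0.97 [354. 273.] [ 330. -251.] [ 83. 194.] 0.3 11924
top cover 0.85 [218. 290.] [277. 194.] [139. 172.] 29.7 22799
top cover 0.8 [213. 212.] [545. 232.] [182. 148.] 7.4 25199
top pad 0.96 [351. 211.] [ 547. -246.] [211. 155.] 68.5 30873
top tile 0.82 [278. 203.] [569.   4.] [89. 88.] 0.6 6141
top tile 0.45 [405. 172.] [ 698. -443.] [ 85. 119.] 27.0 7582
top weight 0.63 [209. 206.] [544. 227.] [44. 38.] 27.9 1269
top tab 0.76 [352. 274.] [ 328. -245.] [192.  82.] 89.2 11887
top tab 0.74 [217. 291.] [276. 191.] [138. 170.] 29.8 22250
top tab 0.7 [215. 214.] [542. 228.] [177. 145.] 7.0 24036
side cover 0.92 [227. 260.] [542. 231.] [179. 149.] 7.2 25277
side cover 0.82 [316. 333.] [252. 229.] [137. 187.] 29.4 22444
side cover 0.77 [444. 220.] [ 185. -258.] [ 44. 145.] 87.8 4063
side pad 0.83 [337. 185.] [ 545. -244.] [221. 165.] 67.5 33115
side tile 0.8 [283. 223.] [564.   6.] [86. 91.] 41.4 6262
side weight 0.89 [222. 247.] [539. 232.] [39. 71.] 54.7 2006
side weight 0.7 [229. 262.] [511. 254.] [174. 142.] 6.4 23186
side tab 0.71 [225. 249.] [554. 218.] [45. 79.] 47.4 2714
side tab 0.66 [314. 331.] [244. 240.] [133. 182.] 29.4 21371
side tab 0.6 [442. 216.] [ 179. -239.] [141.  44.] 2.0 3961
side tab 0.53 [213. 198.] [717. 101.] [ 41. 164.] 53.4 4668
weight tri (array([0.54737311, 0.22891937, 0.0933749 ]), np.float64(0.005205685348223367)) tab (array([0.45687389, 0.27916475, 0.10490668]), np.float64(0.003198071223943542))
weight [[212.0, 208.1]] [[223.6, 253.9]]
tab [[246.3, 294.9], [194.6, 233.5], [381.1, 267.7]] [[230.9, 280.7], [347.2, 298.9], [256.9, 178.3]]
tile [[279.4, 204.2]] [[143.8, 331.3]]
far_corner [[187.6, 286.4], [226.0, 182.7]] [[215.9, 229.8], [282.0, 354.9]]
tab_corner [[377.8, 265.5], [194.6, 230.4], [247.1, 297.9]] [[341.4, 305.7], [235.2, 287.3]]
```

View pics/crop.png

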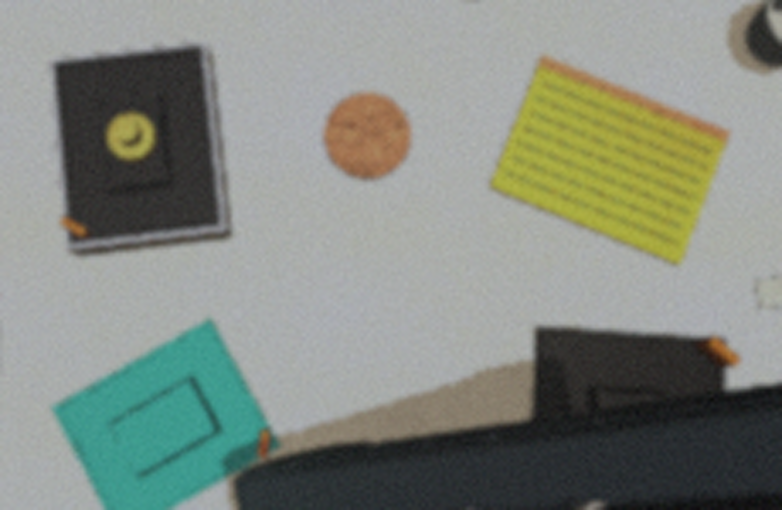

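The crop confirms it. The black cover on the mould at (70,60)-(220,240) in the crop carries the weight and measures 182×148 mm, against 180×146 given. The other black one, at the crop's lower right, is larger: about 194 mm even when taken as raised. Cover centre is (0.544, 0.232) with yaw 7.3°, and the triangulated tab agrees.

```bash
cat >> h.py <<'E'
from scipy.spatial.transform import Rotation as Ro
def st():
    s=bot.read_state(); return np.array(s["position"]),np.array(s["tcp_rot"]),s
def go(target,yaw=None):
    "remaining shift (tool mm) and turn (tool rad); yaw = world angle deg of tool y (mod 180), pointing down"
    p,R,s=st(); print("t",s["time_s"],"p",np.round(p,4),"f",np.round(s["force"],1),"op",round(s["opening"],3),"gf",round(s["grasp_force"],1))
    print("shift mm",np.round(R.T@(np.array(target)-p)*1000,1))
    if yaw is not None:
        for k in(0,180):
            a=np.radians(yaw+k); y=np.array([np.cos(a),np.sin(a),0]);z=np.array([0,0,-1.])
            G=np.c_[np.cross(y,z),y,z]; print("turn",np.round(Ro.from_matrix(R.T@G).as_rotvec(),3))
E
python3 - <<'E'
from h import *
p,R,s=st(); print(np.round(R,3).tolist(),s["joint_positions"])
go([.48,.20,.26],149.2)
E
```

```text
[[0.918, 0.397, 0.0], [0.397, -0.918, -0.0], [-0.0, 0.0, -1.0]] [-7.68634104e+01  3.02233244e+01  8.20886973e+01 -1.92555123e-04
  6.76868891e+01 -1.02263486e+01]
t 2.5 p [ 0.2479 -0.5737  0.2365] f [ 0.6  0.6 -0. ] op 1.001 gf 0.0
shift mm [ 519.9 -618.2  -23.5]
turn [ 0.    -0.     2.516]
turn [ 0.     0.    -0.625]
```

Call:
play_rows:
  moves:
    - [[26,-31,-1.2,0,0,0],[26,-31,-1.2,0,0,0],[26,-31,-1.2,0,0,0],[26,-31,-1.2,0,0,0],[26,-31,-1.2,0,0,0]]
  fingers: 1

```text
time_s: 3.0
position: [0.306, -0.3784, 0.2427]
tcp_rot: [[0.918, 0.396, 0.0], [0.396, -0.918, -0.0], [0.0, 0.0, -1.0]]
force: [1.2, 0.1, 0.4]
opening: 0.998
grasp_force: 0.0
```

Call:
play_rows:
  moves:
    - [[26,-31,-1.2,0,0,0],[26,-31,-1.2,0,0,0],[26,-31,-1.2,0,0,0],[26,-31,-1.2,0,0,0],[26,-31,-1.2,0,0,0]]

```text
time_s: 3.5
position: [0.364, -0.1846, 0.2489]
tcp_rot: [[0.918, 0.396, 0.001], [0.396, -0.918, -0.001], [0.001, 0.001, -1.0]]
force: [-0.1, 0.2, -0.4]
opening: 1.002
grasp_force: 0.0
```

Call:
play_rows:
  moves:
    - [[26,-31,-1.2,0,0,0],[26,-31,-1.2,0,0,0],[26,-31,-1.2,0,0,0],[26,-31,-1.2,0,0,0],[26,-31,-1.2,0,0,0]]

```text
time_s: 4.0
position: [0.4219, 0.0094, 0.255]
tcp_rot: [[0.918, 0.396, 0.001], [0.396, -0.918, -0.0], [0.001, 0.001, -1.0]]
force: [-0.1, -0.1, 0.0]
opening: 1.0
grasp_force: 0.0
```

Call:
play_rows:
  moves:
    - [[26,-31,-1.2,0,0,0],[26,-31,-1.2,0,0,0],[26,-31,-1.2,0,0,0],[26,-31,-1.2,0,0,0],[26,-31,-1.2,0,0,0]]

```text
time_s: 4.5
position: [0.4797, 0.2035, 0.2608]
tcp_rot: [[0.918, 0.397, 0.001], [0.397, -0.918, -0.0], [0.001, 0.0, -1.0]]
force: [0.5, -0.8, 0.1]
opening: 1.0
grasp_force: 0.0
```

Call:
play_rows:
  moves:
    - [[0,0,0,0,0,-0.125],[0,0,0,0,0,-0.125],[0,0,0,0,0,-0.125],[0,0,0,0,0,-0.125],[0,0,0,0,0,-0.125]]

```text
time_s: 5.0
position: [0.4793, 0.2018, 0.2606]
tcp_rot: [[0.508, 0.862, 0.0], [0.862, -0.508, 0.0], [0.0, 0.0, -1.0]]
force: [0.7, -0.2, -0.4]
opening: 1.001
grasp_force: 0.0
```

Run:
```python
from h import *
W=bot.capture("wrist");T=bot.capture("top")
im=W["image"].copy()
go([.545,.229,.140],-30.8)
for nm,c in(("W",W),("T",T)):
  for q,z in(("weight",.097),("tab",.112),("far_corner",.072),("tab_corner",.072),("cover",.072),("tile",0),("pad",0)):
    print(nm,q,[(np.round(d["centre"],1).tolist(),round(d["confidence"],2),np.round(onz(c,d["centre"],z)[:2],3).tolist()) for d in bot.pinpoint(c,q)[:3]])
cv2.imwrite("pics/w1.png",im)
```

```text
t 5.1 p [0.4793 0.2017 0.2606] f [0.4 0.5 0.3] op 1.003 gf 0.0
shift mm [ 57.1  42.4 120.6]
turn [ 0.    -0.    -0.001]
turn [-0.    -0.     3.141]
W weight [([327.2, 119.5], 0.79, [0.542, 0.234])]
W tab [([200.2, 119.2], 0.97, [0.457, 0.285])]
W far_corner [([445.9, 118.3], 0.81, [0.633, 0.18]), ([83.0, 178.0], 0.63, [0.329, 0.298])]
W tab_corner [([210.5, 114.1], 0.8, [0.459, 0.286]), ([164.9, 328.5], 0.63, [0.303, 0.133])]
W cover [([127.6, 256.4], 0.98, [0.318, 0.216])]
W tile [([429.4, 277.6], 0.92, [0.567, 0.002]), ([329.8, 118.7], 0.29, [0.553, 0.223])]
W pad []
T weight [([210.6, 206.6], 0.49, [0.543, 0.225])]
T tab [([380.8, 269.9], 0.85, [0.342, -0.321]), ([245.0, 296.1], 0.64, [0.259, 0.107])]
T far_corner [([227.6, 182.9], 0.77, [0.628, 0.174]), ([327.6, 327.7], 0.56, [0.16, -0.155])]
T tab_corner [([375.6, 265.3], 0.7, [0.358, -0.316]), ([246.8, 297.6], 0.61, [0.252, 0.103])]
T cover [([356.4, 296.2], 0.82, [0.259, -0.25]), ([216.6, 290.2], 0.74, [0.275, 0.2]), ([229.0, 181.8], 0.45, [0.632, 0.17])]
T tile [([278.3, 202.7], 0.93, [0.576, 0.002])]
T pad [([352.1, 213.3], 0.64, [0.541, -0.259])]
```

View pics/w1.png

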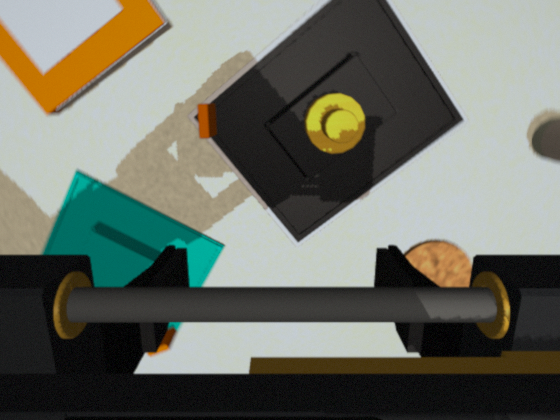

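The wrist picture shows the knob at (342,124), the tab at (207,120) with its faces square to the jaw line, and the far corner at (461,118). These agree with the top view. Next I need the knob's exact position.

Run:
```python
from h import *
W=bot.capture("wrist")
print(onz(W,(342,124),.153),onz(W,(335.5,124),.123),onz(W,(207,120),.112))
go(np.r_[onz(W,(342,124),.153)[:2],.140])
```

```text
[0.54484674 0.23126398 0.153     ] [0.54390443 0.22981801 0.123     ] [0.46197878 0.28140204 0.112     ]
t 5.85 p [0.4794 0.2017 0.2605] f [-0.4  0.5  0.4] op 0.997 gf 0.0
shift mm [ 59.   41.1 120.5]
```

Call:
play_rows:
  moves:
    - [[29,20.7,0,0,0,0],[29,20.7,0,0,0,0],[0,0,40,0,0,0],[0,0,40,0,0,0],[0,0,20,0,0,0]]

```text
time_s: 6.35
position: [0.5428, 0.2299, 0.1572]
tcp_rot: [[0.512, 0.859, -0.005], [0.859, -0.512, -0.001], [-0.004, -0.004, -1.0]]
force: [-0.8, 0.3, -0.5]
opening: 0.999
grasp_force: 0.0
```

Call:
play_rows:
  moves:
    - [[0,0,10,0,0,0],[0,0,10,0,0,0],[0,0,0,0,0,0],[0,0,0,0,0,0]]

```text
time_s: 6.75
position: [0.5454, 0.2305, 0.1415]
tcp_rot: [[0.512, 0.859, 0.002], [0.859, -0.512, 0.0], [0.001, 0.001, -1.0]]
force: [-0.5, -0.4, 0.3]
opening: 1.0
grasp_force: 0.0
```

Call:
play_rows:
  moves:
    - [[0,0,0,0,0,0],[0,0,0,0,0,0],[0,0,0,0,0,0],[0,0,0,0,0,0],[0,0,0,0,0,0]]
  fingers: -1

```text
time_s: 7.25
position: [0.5447, 0.2303, 0.1407]
tcp_rot: [[0.512, 0.859, 0.0], [0.859, -0.512, 0.0], [0.0, 0.0, -1.0]]
force: [-0.1, 0.4, 0.9]
opening: 0.632
grasp_force: 0.0
```

Call:
play_rows:
  moves:
    - [[0,0,0,0,0,0],[0,0,0,0,0,0]]

```text
time_s: 7.45
position: [0.5446, 0.2303, 0.1405]
tcp_rot: [[0.512, 0.859, -0.0], [0.859, -0.512, -0.0], [-0.0, -0.0, -1.0]]
force: [0.4, -0.2, 0.5]
opening: 0.449
grasp_force: 0.0
```

Call:
play_rows:
  moves:
    - [[0,0,0,0,0,0],[0,0,0,0,0,0],[0,0,0,0,0,0],[0,0,0,0,0,0],[0,0,0,0,0,0]]

```text
time_s: 7.95
position: [0.5442, 0.2304, 0.1404]
tcp_rot: [[0.512, 0.859, -0.001], [0.859, -0.512, 0.0], [-0.0, -0.001, -1.0]]
force: [-1.3, 1.1, 0.1]
opening: 0.238
grasp_force: 30.0
```

Call:
play_rows:
  moves:
    - [[0,0,-10,0,0,0],[0,0,-20,0,0,0],[0,0,-30,0,0,0],[0,0,-20,0,0,0],[0,0,0,0,0,0]]

```text
time_s: 8.45
position: [0.547, 0.2306, 0.2239]
tcp_rot: [[0.512, 0.859, 0.008], [0.859, -0.512, 0.001], [0.005, 0.006, -1.0]]
force: [0.6, 0.1, -4.1]
opening: 0.238
grasp_force: 30.0
```

Run:
```python
from h import *
W=bot.capture("wrist");im=W["image"].copy()
c=bot.pinpoint(W,"tile"); print([(np.round(onz(W,d["centre"],0),4),d["confidence"]) for d in c])
c=bot.silhouettes(W,"tile"); print([(rect(W,d["pixels"],.008)[0],d["confidence"]) for d in c[:2]])
go([.569,.003,.22])
```

```text
[]
[]
t 8.6 p [0.5437 0.2299 0.2195] f [-0.3 -0.1 -4.2] op 0.236 gf 30.0
shift mm [-181.9  138.    -0.4]
```

Call:
play_rows:
  moves:
    - [[-30.3,23,0,0,0,0],[-30.3,23,0,0,0,0],[-30.3,23,0,0,0,0],[-30.3,23,0,0,0,0],[-30.3,23,0,0,0,0]]

```text
time_s: 9.1
position: [0.5646, 0.0399, 0.2186]
tcp_rot: [[0.512, 0.859, -0.004], [0.859, -0.512, 0.0], [-0.002, -0.004, -1.0]]
force: [0.1, -0.2, -3.7]
opening: 0.239
grasp_force: 30.0
```

Call:
play_rows:
  moves:
    - [[-30.3,23,0,0,0,0],[0,0,30,0,0,0],[0,0,40,0,0,0],[0,0,40,0,0,0],[0,0,30,0,0,0]]

```text
time_s: 9.6
position: [0.5675, 0.0035, 0.0767]
tcp_rot: [[0.513, 0.858, -0.006], [0.858, -0.513, 0.001], [-0.002, -0.006, -1.0]]
force: [0.6, -0.5, -3.3]
opening: 0.236
grasp_force: 30.0
```

Call:
play_rows:
  moves:
    - [[0,0,10,0,0,0],[0,0,8,0,0,0],[0,0,5,0,0,0],[0,0,0,0,0,0],[0,0,0,0,0,0]]

```text
time_s: 10.1
position: [0.5709, 0.0033, 0.0587]
tcp_rot: [[0.512, 0.859, 0.002], [0.859, -0.512, -0.0], [0.001, 0.002, -1.0]]
force: [0.2, -0.5, -3.2]
opening: 0.233
grasp_force: 30.0
```

Run:
```python
from h import *
go([.569,.003,.0515])
a=bot.capture("top");b=bot.capture("side")
im=np.hstack([cv2.resize(c["image"][y:y+100,x:x+100],(390,390),interpolation=cv2.INTER_CUBIC) for c,x,y in((a,230,155),(b,230,165))])
cv2.imwrite("pics/tile.png",im)
```

```text
t 10.1 p [0.5709 0.0033 0.0587] f [ 0.2 -0.5 -3.2] op 0.233 gf 30.0
shift mm [-1.3 -1.5  7.2]
```

View pics/tile.png

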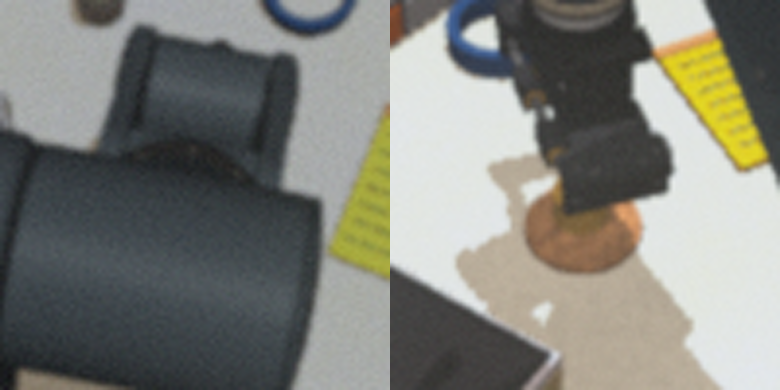

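The tile spans (528–642) in the right half of the crop, with the weight about central over it. Lowering.

Call:
play_rows:
  moves:
    - [[0,0,3,0,0,0],[0,0,2,0,0,0],[0,0,1,0,0,0],[0,0,0,0,0,0],[0,0,0,0,0,0]]

```text
time_s: 10.7
position: [0.5699, 0.0034, 0.0515]
tcp_rot: [[0.512, 0.859, -0.0], [0.859, -0.512, 0.0], [-0.0, -0.0, -1.0]]
force: [0.4, 0.7, -2.8]
opening: 0.236
grasp_force: 30.0
```

Call:
play_rows:
  moves:
    - [[0,0,1,0,0,0],[0,0,0,0,0,0],[0,0,0,0,0,0]]

```text
time_s: 11.0
position: [0.5699, 0.0035, 0.0514]
tcp_rot: [[0.512, 0.859, 0.0], [0.859, -0.512, -0.0], [0.0, 0.0, -1.0]]
force: [-3.1, 0.9, 5.5]
opening: 0.237
grasp_force: 30.0
```

Call:
play_rows:
  moves:
    - [[0,0,0,0,0,0],[0,0,0,0,0,0],[0,0,0,0,0,0],[0,0,0,0,0,0]]
  fingers: -0.2

```text
time_s: 11.4
position: [0.5703, 0.0034, 0.0504]
tcp_rot: [[0.512, 0.859, 0.0], [0.859, -0.512, -0.0], [0.0, 0.0, -1.0]]
force: [0.0, 0.6, -0.0]
opening: 0.392
grasp_force: 0.0
```

Call:
play_rows:
  moves:
    - [[0,0,-10,0,0,0],[0,0,-30,0,0,0],[0,0,-45,0,0,0],[0,0,-45,0,0,0],[0,0,-45,0,0,0]]

```text
time_s: 11.9
position: [0.5697, 0.0035, 0.2278]
tcp_rot: [[0.512, 0.859, 0.0], [0.859, -0.512, -0.0], [0.0, 0.0, -1.0]]
force: [1.8, -1.1, 0.1]
opening: 0.399
grasp_force: 0.0
```

Run:
```python
from h import *
go([.428,.234,.226])
```

```text
t 11.9 p [0.5697 0.0035 0.2278] f [ 1.8 -1.1  0.1] op 0.399 gf 0.0
shift mm [ 125.4 -239.8    1.8]
```

Call:
play_rows:
  moves:
    - [[21,-40,0,0,0,0],[21,-40,0,0,0,0],[21,-40,0,0,0,0],[21,-40,0,0,0,0],[21,-40,0,0,0,0]]

```text
time_s: 12.4
position: [0.451, 0.1973, 0.2264]
tcp_rot: [[0.513, 0.858, 0.001], [0.858, -0.513, 0.0], [0.001, 0.001, -1.0]]
force: [1.0, 0.9, -0.7]
opening: 0.4
grasp_force: 0.0
```

Call:
play_rows:
  moves:
    - [[21,-40,0,0,0,0],[0,0,0,0,0,0],[0,0,0,0,0,0]]

```text
time_s: 12.7
position: [0.428, 0.2354, 0.2262]
tcp_rot: [[0.51, 0.86, 0.001], [0.86, -0.51, -0.0], [0.001, 0.001, -1.0]]
force: [1.5, -1.0, -0.2]
opening: 0.401
grasp_force: 0.0
```

Run:
```python
from h import *
W=bot.capture("wrist");im=W["image"].copy();T=bot.capture("top");S=bot.capture("side")
for q,z in(("tab",.112),("far_corner",.072),("tab_corner",.072)):
    print(q,[(np.round(d["centre"],1).tolist(),round(d["confidence"],2),np.round(onz(W,d["centre"],z),4).tolist()) for d in bot.pinpoint(W,q)[:2]])
for c in(T,S):
    for q,z in (("weight",.036),("tile",.008)):
        for d in bot.silhouettes(c,q)[:1]: r,a=rect(c,d["pixels"],z); print(q,d["confidence"],r)
for yaw in(-30.8,):go([.458,.284,.226],yaw)
cv2.imwrite("pics/w2.png",im)
```

```text
tab [([280.3, 126.3], 0.77, [0.4574, 0.2843, 0.112])]
far_corner [([126.9, 189.9], 0.74, [0.3221, 0.3023, 0.072]), ([540.8, 122.2], 0.65, [0.6328, 0.1812, 0.072])]
tab_corner [([282.4, 123.7], 0.95, [0.4586, 0.2831, 0.072])]
weight 0.6 ((570.2548828125, 1.9369087219238281), (45.39561462402344, 37.78651809692383), 0.43347328901290894)
tile 0.95 ((568.5601196289062, 4.516437530517578), (88.88243103027344, 87.55191040039062), 0.6212559938430786)
weight 0.51 ((566.1553344726562, 5.402141571044922), (40.58555221557617, 74.92413330078125), 41.44629669189453)
tile 0.63 ((541.4168701171875, -2.8022727966308594), (51.740478515625, 91.42623138427734), 11.57536792755127)
t 13.2 p [0.4288 0.2341 0.2255] f [-0.2  0.3  0. ] op 0.403 gf 0.0
shift mm [57.8 -0.5 -0.5]
turn [-0.     0.    -0.002]
turn [0.   0.   3.14]
```

View pics/w2.png

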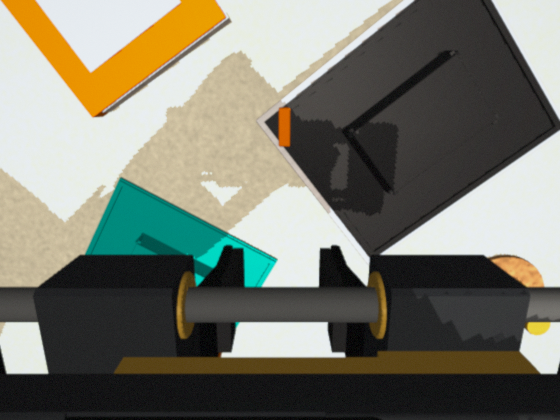

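The tab is at (285,127), its plate square to the jaws. The far corner is at about (555,122), and the weight stands on the tile, centred within 3 mm. Going down on the tab.

Call:
play_rows:
  moves:
    - [[29,0,0,0,0,0],[29,0,0,0,0,0],[0,0,35,0,0,0],[0,0,35,0,0,0],[0,0,25,0,0,0]]

```text
time_s: 13.7
position: [0.4576, 0.2842, 0.1287]
tcp_rot: [[0.512, 0.859, -0.002], [0.859, -0.512, -0.001], [-0.002, -0.001, -1.0]]
force: [0.0, -0.8, -0.6]
opening: 0.403
grasp_force: 0.0
```

Call:
play_rows:
  moves:
    - [[0,0,0,0,0,0],[0,0,0,0,0,0]]

```text
time_s: 13.9
position: [0.4584, 0.2843, 0.1306]
tcp_rot: [[0.513, 0.859, -0.001], [0.859, -0.513, -0.0], [-0.0, -0.0, -1.0]]
force: [0.3, -0.1, 0.2]
opening: 0.403
grasp_force: 0.0
```

Run:
```python
from h import *
go([.458,.284,.096],-30.8)
W=bot.capture("wrist");im=W["image"].copy()
hsv=cv2.cvtColor(im,cv2.COLOR_BGR2HSV);m=cv2.inRange(hsv,(3,150,80),(18,255,255))
n,l,s,c=cv2.connectedComponentsWithStats(m);print([(x.tolist()) for x in s[1:] if x[4]>150])
cv2.imwrite("pics/w3.png",im)
```

```text
t 13.9 p [0.4584 0.2843 0.1306] f [ 0.3 -0.1  0.2] op 0.403 gf 0.0
shift mm [-0.5 -0.1 34.6]
turn [-0.     0.    -0.001]
turn [1.000e-03 1.000e-03 3.141e+00]
[[36, 46, 170, 161, 1029], [274, 216, 18, 72, 1160], [533, 363, 26, 11, 173]]
```

View pics/w3.png

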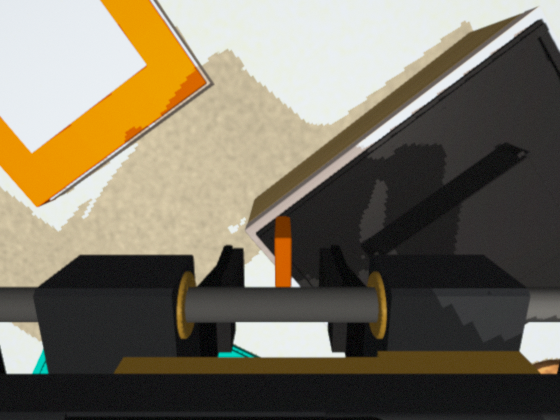

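The tab at column 283 lies between the fingertips at about 240 and 322, so it is centred within 1 mm. Descending and gripping.

Call:
play_rows:
  moves:
    - [[0,0.8,15,0,0,0],[0,0,12,0,0,0],[0,0,7,0,0,0],[0,0,0,0,0,0]]

```text
time_s: 14.35
position: [0.4585, 0.2838, 0.0962]
tcp_rot: [[0.512, 0.859, -0.001], [0.859, -0.512, -0.0], [-0.001, -0.001, -1.0]]
force: [-0.2, 0.4, -0.4]
opening: 0.401
grasp_force: 0.0
```

Call:
play_rows:
  moves:
    - [[0,0,0,0,0,0],[0,0,0,0,0,0],[0,0,0,0,0,0],[0,0,0,0,0,0],[0,0,0,0,0,0]]
  fingers: -1

```text
time_s: 14.85
position: [0.459, 0.2841, 0.0968]
tcp_rot: [[0.512, 0.859, 0.0], [0.859, -0.512, 0.0], [0.0, 0.0, -1.0]]
force: [-0.2, 0.5, 0.6]
opening: 0.092
grasp_force: 30.0
```

Call:
play_rows:
  moves:
    - [[0,0,0,0,0,0],[0,0,0,0,0,0]]

```text
time_s: 15.05
position: [0.459, 0.2841, 0.0968]
tcp_rot: [[0.512, 0.859, 0.0], [0.859, -0.512, 0.0], [0.0, 0.0, -1.0]]
force: [-0.6, 0.8, 3.0]
opening: 0.092
grasp_force: 30.0
```

Run:
```python
from h import *
p,R,s=st(); go([.458,.284,.096],-30.8)
far=np.array([.6315,.179,.072]); v=R.T@(far-p); print("pivot in tool mm",np.round(v*1000,1))
# candidate rotation sign: tab side rises
for sg in(1,-1):
    a=Ro.from_rotvec([sg*.032,0,0]).as_matrix(); sh=(v-a@v)*1000; print(sg,np.round(sh,2),"world dz",np.round(R@sh,2))
```

```text
t 15.05 p [0.459  0.2841 0.0968] f [-0.6  0.8  3. ] op 0.092 gf 30.0
shift mm [-0.6 -0.8  0.8]
turn [ 0. -0. -0.]
turn [-1.000e-03 -0.000e+00  3.141e+00]
pivot in tool mm [ -1.9 202.   24.9]
1 [ 0.    0.9  -6.45] world dz [ 0.77 -0.46  6.45]
-1 [ 0.   -0.69  6.48] world dz [-0.59  0.36 -6.48]
```

Call:
play_rows:
  moves:
    - [[0,0.42,-3.23,0.016,0,0],[0,0.42,-3.23,0.016,0,0],[0,0.42,-3.23,0.016,0,0],[0,0.42,-3.23,0.016,0,0],[0,0.42,-3.23,0.016,0,0]]

```text
time_s: 15.55
position: [0.4619, 0.2827, 0.1132]
tcp_rot: [[0.512, 0.856, -0.068], [0.859, -0.511, 0.042], [0.001, -0.08, -0.997]]
force: [0.5, -0.2, 0.1]
opening: 0.088
grasp_force: 30.0
```

Call:
play_rows:
  moves:
    - [[0,0,0,0,0,0],[0,0,0,0,0,0]]

```text
time_s: 15.75
position: [0.4621, 0.2824, 0.113]
tcp_rot: [[0.513, 0.856, -0.067], [0.859, -0.511, 0.041], [0.001, -0.078, -0.997]]
force: [0.3, -0.7, 0.9]
opening: 0.09
grasp_force: 30.0
```

Run:
```python
from h import *
b=bot.capture("side");w=bot.capture("wrist")
cv2.imwrite("pics/p1.png",np.hstack([cv2.resize(b["image"][190:330,160:300],(400,400),interpolation=cv2.INTER_CUBIC),cv2.resize(w["image"],(400,300))[:,:].copy() if 0 else cv2.copyMakeBorder(cv2.resize(w["image"],(400,300)),0,100,0,0,0)]))
```

```text
(no output)
```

View pics/p1.png

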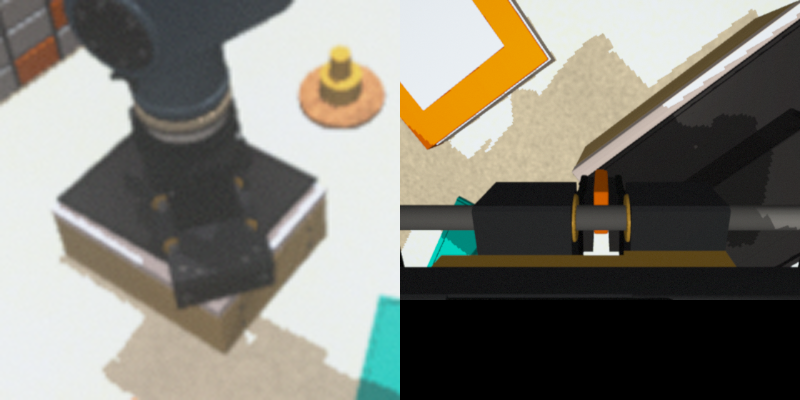

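The tab is still between the fingers (600,200). Before going on I'll check that it isn't slipping, by comparing the projections expected for cover-moved and cover-stayed.

Run:
```python
from h import *
w=bot.capture("wrist");s=bot.read_state();print(np.round(s["force"],1),np.round(s["moment"],2))
im=w["image"].copy()
m=cv2.inRange(cv2.cvtColor(im,cv2.COLOR_BGR2HSV),(3,150,60),(18,255,255))
n,l,ss,c=cv2.connectedComponentsWithStats(m);print([x.tolist() for x in ss[1:] if x[4]>60])
far=np.array([.6315,.179,.072]);y=np.radians(7.3);Rc=Ro.from_rotvec([0,0,y]).as_matrix()
C=np.array([.545,.2315,.072])
d=Rc@np.array([-79,62,0]);d/=np.linalg.norm(d);ax=np.cross(d,[0,0,1]);
for nm,a in(("stay",0),("moved",.08)):
    A=Ro.from_rotvec(ax*a).as_matrix()
    for k,P in(("tabtop",(-79,62,40)),("tabfoot",(-79,62,4)),("corner",(-90,73,4)),("c2",(-90,-73,4)),("c3",(90,73,4))):
        X=C+Rc@np.array(P)/1000; print(nm,k,np.round(proj(w,far+A@(X-far))))
cv2.imwrite("pics/w4.png",cv2.resize(im[180:420,200:520],(800,600),interpolation=cv2.INTER_CUBIC))
```

```text
[ 1.7 -1.4  1.3] [-0.49 -0.62 -0.03]
[[0, 0, 207, 209, 933], [271, 237, 21, 51, 998], [271, 322, 20, 5, 95]]
stay tabtop [272. 280.]
stay tabfoot [279. 249.]
stay corner [250. 245.]
stay c2 [405. 431.]
stay c3 [579.   7.]
moved tabtop [278. 299.]
moved tabfoot [278. 262.]
moved corner [246. 258.]
moved c2 [411. 446.]
moved c3 [590.   3.]
```

View pics/w4.png

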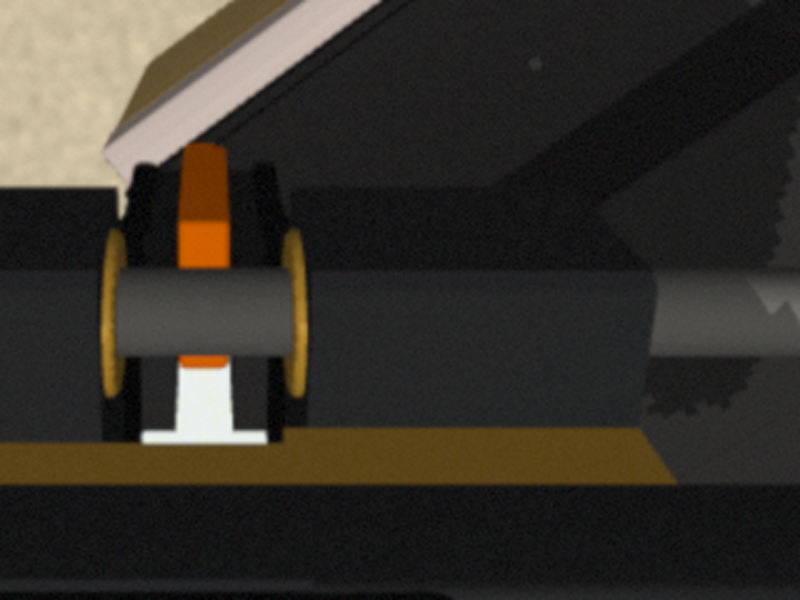

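The tab's top face spans image rows 268–327, middle 297. The moved prediction was 299 and the stayed one 280, so the corner is peeling with no slip. Continuing to 0.16 rad.

Call:
play_rows:
  moves:
    - [[0,0.42,-3.23,0.016,0,0],[0,0.42,-3.23,0.016,0,0],[0,0.42,-3.23,0.016,0,0],[0,0.42,-3.23,0.016,0,0],[0,0.42,-3.23,0.016,0,0]]

```text
time_s: 16.4
position: [0.4642, 0.2807, 0.1287]
tcp_rot: [[0.512, 0.848, -0.139], [0.859, -0.506, 0.082], [-0.0, -0.161, -0.987]]
force: [1.7, -1.0, 0.7]
opening: 0.092
grasp_force: 30.1
```

Call:
play_rows:
  moves:
    - [[0,0,0,0,0,0],[0,0,0,0,0,0]]

```text
time_s: 16.6
position: [0.4644, 0.2806, 0.1284]
tcp_rot: [[0.512, 0.848, -0.137], [0.859, -0.506, 0.082], [-0.0, -0.159, -0.987]]
force: [1.9, -0.1, 0.6]
opening: 0.092
grasp_force: 30.1
```

Run:
```python
from h import *
p,R,s=st();print(np.round(s["moment"],2),s["grasp_force"],"tilt",np.arccos(-R[2,2]))
print("up 10mm in tool",np.round(R.T@[0,0,10],2))
w=bot.capture("wrist");m=cv2.inRange(cv2.cvtColor(w["image"],cv2.COLOR_BGR2HSV),(3,150,60),(18,255,255))
n,l,ss,c=cv2.connectedComponentsWithStats(m);print([x.tolist() for x in ss[1:] if x[4]>60])
```

```text
[-0.28 -0.62  0.07] 30.08858548477292 tilt 0.16006941603375427
up 10mm in tool [-0.   -1.59 -9.87]
[[24, 0, 200, 198, 1157], [0, 70, 13, 39, 183], [270, 237, 22, 51, 1012], [271, 322, 20, 5, 96]]
```

Call:
play_rows:
  moves:
    - [[0,-0.8,-4.94,0,0,0],[0,-0.8,-4.94,0,0,0],[0,-0.8,-4.94,0,0,0],[0,-0.8,-4.94,0,0,0],[0,-0.8,-4.94,0,0,0]]

```text
time_s: 17.15
position: [0.4641, 0.2807, 0.1539]
tcp_rot: [[0.512, 0.848, -0.137], [0.859, -0.506, 0.082], [-0.0, -0.16, -0.987]]
force: [-0.1, -0.2, -0.6]
opening: 0.091
grasp_force: 30.0
```

Call:
play_rows:
  moves:
    - [[0,-1.6,-9.9,0,0,0],[0,-1.6,-9.9,0,0,0],[0,-3.2,-19.7,0,0,0],[0,-3.2,-19.7,0,0,0],[0,-1.6,-9.9,0,0,0]]

```text
time_s: 17.65
position: [0.4653, 0.281, 0.2258]
tcp_rot: [[0.512, 0.848, -0.133], [0.859, -0.506, 0.083], [0.003, -0.157, -0.988]]
force: [0.6, 0.2, -0.2]
opening: 0.092
grasp_force: 30.0
```

Run:
```python
from h import *
go([.465,.28,.22],-30.8)
b=bot.capture("side");t=bot.capture("top")
cv2.imwrite("pics/p2.png",np.hstack([cv2.resize(c["image"][y:y+140,x:x+140],(400,400),interpolation=cv2.INTER_CUBIC) for c,x,y in((b,160,190),(t,150,150))]))
```

```text
t 17.65 p [0.4653 0.281  0.2258] f [ 0.6  0.2 -0.2] op 0.092 gf 30.0
shift mm [-1.   1.2  5.7]
turn [-0.158 -0.003 -0.   ]
turn [-0.004  0.247  3.132]
```

View pics/p2.png

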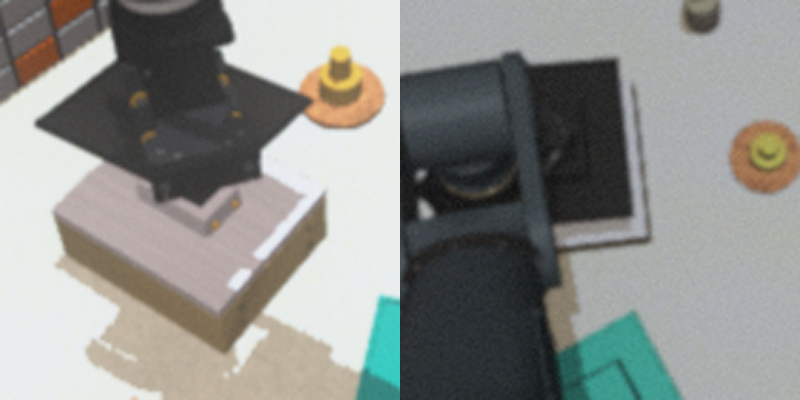

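The cover is clear: the bare mould is in place at left (190,230), and the weight stands on the tile. Levelling, then carrying it over.

Call:
play_rows:
  moves:
    - [[0,0,-3,-0.032,0,0],[0,0,-3,-0.032,0,0],[0,0,-3,-0.032,0,0],[0,0,-3,-0.032,0,0],[0,0,-3,-0.032,0,0]]

```text
time_s: 18.25
position: [0.4653, 0.2801, 0.2384]
tcp_rot: [[0.512, 0.859, 0.002], [0.859, -0.512, -0.001], [-0.0, 0.002, -1.0]]
force: [1.0, 0.0, -1.9]
opening: 0.092
grasp_force: 30.0
```

Call:
play_rows:
  moves:
    - [[-10,5.8,0,0,0,0],[-20,11.6,0,0,0,0],[-30,17.4,0,0,0,0],[-30,17.4,0,0,0,0],[-30,17.4,0,0,0,0]]

```text
time_s: 18.75
position: [0.4635, 0.1394, 0.2383]
tcp_rot: [[0.512, 0.859, -0.0], [0.859, -0.512, -0.001], [-0.001, 0.0, -1.0]]
force: [0.6, 0.9, -1.0]
opening: 0.084
grasp_force: 30.0
```

Call:
play_rows:
  moves:
    - [[-30,17.4,0,0,0,0],[-30,17.4,0,0,0,0],[-30,17.4,0,0,0,0],[-30,17.4,0,0,0,0],[-30,17.4,0,0,0,0]]

```text
time_s: 19.25
position: [0.4611, -0.0342, 0.2384]
tcp_rot: [[0.513, 0.859, -0.0], [0.859, -0.513, -0.0], [-0.001, 0.0, -1.0]]
force: [0.9, -0.5, -0.2]
opening: 0.086
grasp_force: 30.0
```

Call:
play_rows:
  moves:
    - [[-30,17.4,0,0,0,0],[-30,17.4,0,0,0,0],[-30,17.4,0,0,0,0],[-20,11.6,0,0,0,0],[-20,11.6,0,0,0,0]]

```text
time_s: 19.75
position: [0.459, -0.1844, 0.2383]
tcp_rot: [[0.513, 0.858, -0.001], [0.858, -0.513, -0.0], [-0.001, -0.0, -1.0]]
force: [0.7, 0.0, -1.7]
opening: 0.089
grasp_force: 30.0
```

Call:
play_rows:
  moves:
    - [[-12,7,0,0,0,0],[0,0,0,0,0,0],[0,0,0,0,0,0],[0,0,0,0,0,0],[0,0,0,0,0,0]]

```text
time_s: 20.25
position: [0.4596, -0.1951, 0.2383]
tcp_rot: [[0.511, 0.86, -0.0], [0.86, -0.511, 0.0], [0.0, -0.001, -1.0]]
force: [1.3, -0.0, -0.7]
opening: 0.089
grasp_force: 30.0
```

Run:
```python
from h import *
go([.459,-.195,.237],-30.8)
b=bot.capture("side");t=bot.capture("top")
z=st()[0][2]-.0205
for c in(t,b):
    for d in bot.silhouettes(c,"cover")[:3]:
        r,a=rect(c,d["pixels"],z); print(round(d["confidence"],2),np.round(d["centre"]),r,round(a))
    for q in("tab","far_corner"): print(q,[np.round(d["centre"]).tolist() for d in bot.pinpoint(c,q)[:3]])
    for d in bot.silhouettes(c,"weight")[:1]: print("weight",rect(c,d["pixels"],.036)[0])
cv2.imwrite("pics/end.png",np.hstack([cv2.resize(b["image"],(400,300)),cv2.resize(t["image"],(400,300))]))
```

```text
t 20.25 p [ 0.4596 -0.1951  0.2383] f [ 1.3 -0.  -0.7] op 0.089 gf 30.0
shift mm [-0.2 -0.6  1.3]
turn [-0.001 -0.     0.001]
turn [ 0.000e+00 -1.000e-03 -3.141e+00]
0.69 [380. 310.] ((253.4967041015625, -272.0870056152344), (48.98993682861328, 191.0817413330078), 82.32710266113281) 5754
0.65 [205. 284.] ((303.9113464355469, 217.80508422851562), (82.31129455566406, 175.4489288330078), 64.1168441772461) 6623
0.6 [356. 180.] ((577.64990234375, -242.65394592285156), (125.18965911865234, 151.0498046875), 7.946983337402344) 10357
tab [[380.0, 268.0]]
far_corner [[378.0, 171.0], [188.0, 285.0]]
weight ((568.47998046875, 3.6710968017578125), (39.03179168701172, 39.37342834472656), 45.83657455444336)
0.96 [449. 236.] ((120.24423217773438, -87.11536407470703), (78.58356475830078, 131.2537841796875), 25.93016815185547) 6423
0.59 [316. 331.] ((208.4173583984375, 295.44256591796875), (115.470703125, 155.2124786376953), 29.378145217895508) 15926
0.57 [334. 130.] ((544.7678833007812, -245.57830810546875), (178.09024047851562, 151.8043670654297), 6.793715476989746) 15891
tab [[345.0, 298.0], [360.0, 140.0]]
far_corner [[330.0, 111.0], [434.0, 261.0], [286.0, 356.0]]
weight ((564.9035034179688, 6.820213317871094), (40.58555603027344, 78.70722961425781), 41.440521240234375)
```

The side view puts the cover's middle at (0.545, -0.246) and the pad's at (0.546, -0.246). The cover is level with its underside about 21 cm up. The weight is unchanged on the tile. Handing in.

```bash
python3 -c "
from rig import bot
print(bot.hand_in())"
```

```text
the job is handed in; nothing more can be done
None
```

I've handed the job in, with no verdict returned: the weight stands on the cork tile and the cover was peeled tab corner first with the mould left in place. The arm holds the cover level by its tab over the middle of the pad, about 21 cm up, at about 20 s of the 64 s allowed.

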